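# Shim a short circuit module in a soldering jig and hold it clamped

## Task

Two circuit modules lie loose in the bays of the clamping jig, and the sprung push jaw cannot reach the shorter one by itself. Stand the loose metal spacer block, tab up, midway along the one gap between jaw and module that is wide enough for it and let go of it, then push that bay's jaw so that spacer and module slide together and the module is pressed flush against the fence. Finish while still holding the jaw pushed in firmly (it springs back if let go), and leave the other module and the things lying about on the bench where they are.

Things in the scene. Friction and masses are not known exactly. Their poses are not given: they have to be found in the camera images.
- jig: Fixed steel jig, plate 215 x 250 x 10 mm (x -120 to +95), two bays at y = +60 (left) and -60 mm, 110 mm wide between walls 18 mm high (x +18 to +70). Origin: underside, midway between the bays; x runs from jaws to fence, z up. Bed (plate top) at z = 10. Along x in each bay: knob, jaw plate (face at x = -16 at rest), gap, module, fence face at x = +70 mm.
- fence: Fixed aluminium bar across both bays at the jig's far end, 14 x 250 mm, 22 mm above the bed. Origin: middle of the lower edge of the face that looks towards the jaws (x = +70, z = 10 mm in the jig's frame); axes as the jig's.
- jaw_left: Left bay's sprung jaw. Origin: knob axis, on the bed (jig x = -85, y = +60 mm at rest); axes as the jig's. Knob: upright post 18 mm across, 12 to 60 mm above the bed. A stem (low guide 18 mm high, 20 to 40 mm ahead) leads to the jaw plate, 80 wide, 20 high, face 69 mm ahead of the knob axis. Slides 24 mm along +x; spring resists with 2.4 N + 0.2 N per mm, and returns it when let go.
- jaw_right: The right bay's jaw (jig y = -60 mm at rest), the same in every way as the left one.
- module_short: Shorter circuit module, loose, in either bay: grey block 52 (x) x 80 x 20 mm with a perforated board and small parts (up to 6 mm higher, near the fence end) on top, 0.16 kg. Starts 3 to 7 mm off the fence, slightly skewed. Origin: middle of the lower edge of its fence-side face; the block lies on the -x side, its jaw-side face at x = -52 mm. Gap to its jaw 25 to 31 mm.
- module_long: Longer circuit module in the other bay: same make but 70 mm along x (jaw-side face at x = -70 mm), origin and axes as for the shorter. Its gap to the jaw is only 7 to 13 mm.
- spacer: Loose aluminium spacer standing on the bench left or right of the jig: bar 18 thick (x) x 60 (y) x 20 mm high with a grip tab centred on top, 10 thick (x) x 32 mm wide (y), 20 to 64 mm above the underside. 0.1 kg, symmetrical. Origin: centre of the underside, z up. In the gap it stands on the bed, its thickness along the jig's x.
- spool: Bystander: black and grey solder spool, 54 mm in diameter, 40 mm high, standing on the other side of the jig from the spacer. Origin: centre of the underside.
- pliers: Bystander: pliers with one red and one yellow handle, about 150 mm long, 16 mm high, lying on the right side. Origin: near the joint, on the bench.
- screwdriver: Bystander: screwdriver lying along its x on the bench on the left side. Origin: on the bench, under its middle.
- meter: Bystander: black handheld multimeter 150 (x) x 65 x 40 mm lying near the robot on the right. Origin: centre of the underside.

How it is judged:
On the way:
1. the spacer stands on the bed in the gap between the shorter module and its jaw, upright and let go (y of spacer in the frame of module_short between -0.02 and 0.02 m and z of spacer in the frame of module_short between -0.003 and 0.003 m and angle between spacer's own z axis and vertical below 0.08 rad and contact force between each of the fingers, the arm and spacer below 0.3 N and x of spacer in the frame of module_short between -0.082 and -0.058 m and angle between the x axis of spacer and the x axis of module_short, either way round below 0.3 rad), for 0.2 s.
At the end, for the whole second after the job is handed in: Robot still pushing the jaw: over 2 N arm to jaw, jaw to spacer, module to fence. Spacer untouched by the robot, upright on the bed against the module (2 mm; within 20 mm of its middle). Module within 2 mm of the fence, 0.025 rad square. All at rest (y of spacer in the frame of module_short between -0.02 and 0.02 m and z of spacer in the frame of module_short between -0.003 and 0.003 m and angle between spacer's own z axis and vertical below 0.08 rad and contact force between each of the fingers, the arm and spacer below 0.3 N and x of spacer in the frame of module_short between -0.063 and -0.058 m and angle between the x axis of spacer and the x axis of module_short, either way round below 0.05 rad and x of module_short in the frame of jig between 0.068 and 0.073 m and z of module_short in the frame of jig between 0.008 and 0.0125 m and angle between the x axis of module_short and the x axis of jig, either way round below 0.025 rad and contact force between module_short and fence above 2 N and linear speed of each of module_short, spacer below 0.01 m/s and ((contact force between any of the fingers, the arm and jaw_left above 2 N and contact force between spacer and jaw_left above 2 N) or (contact force between any of the fingers, the arm and jaw_right above 2 N and contact force between spacer and jaw_right above 2 N))); the arm keeps its last pose, push and grip.
It fails at once if the longer module is shifted by more than 5 mm (distance of module_long from where it was at the start of the episode above 0.005 m).
It fails at once if a thing lying about on the bench (spool, pliers, screwdriver, multimeter) is shifted by more than 30 mm (distance of any of spool, pliers, screwdriver, meter from where it was at the start of the episode above 0.03 m).
It also fails if it takes over 58 s, if anything falls off the work surface, if the arm or the gripper's body presses on something with over 40 N, if the wrist force passes 120 N, or if a joint passes its speed limit or range.

## Robot

A 6-joint arm with a two-finger parallel gripper is mounted at the origin on the work surface. World frame = base frame: x ahead of the robot, y to its left, z up, the work surface at z = 0. Lengths are in m, angles in rad, forces in N, time in s.
With the tool pointing down it reaches from about 0.3 to 0.825 m from the base axis. Payload 5.4 kg.
Tool frame: the origin (TCP) lies at the very end of the fingers, on their centre line; the grasp point (between the pads) lies robot.grip_depth behind it (robot.grip_depth is the distance from the TCP to the grasp point, in m); z points along the fingers, y is the line along which they close (so a half turn about z gives the same grasp; the last joint's range is limited). The gripper opens to 92 mm and grips with 3 to 60 N. Pads are 20 mm wide; open, the fingers measure 128 mm over their backs; the gripper's body (75 mm by 189 mm) begins 69 mm behind the grasp point.
Start: joints at [1.031, 0.158, 1.597, -0, 1.386, -0.21], TCP at [0.186, 0.544, 0.215] pointing down, gripper open.
Joint ranges: [-2.91, 2.91], [-0.94, 2.29], [0.18, 2.7], [-1.29, 4.43], [0.17, 2.64], [-3, 3]. Speed limits (rad/s): [2.57, 2.57, 3.14, 3.14, 3.14, 3.14].

## Interface

Orientations are given as a unit quaternion [x, y, z, w].
In Python, from rig import robot gives the robot as it stands. The module is installed in compiled form; this text tells all that it offers.
- The arm moves only by the tool apply_moves, never from a script. Its argument "increments" is a list of rows, each a list of 2 entries, a list of its own where there are three numbers: the shift along the tool's x, y, z in mm, then the turn about the tool's z in rad. In form: [[[x, y, z], yaw], ...]. A call has 1 to 12 rows; each row shifts and turns the commanded pose from where the row before left it, along the tool's axes as they then stand; what a row does not reach is not made up. A row lasts 1/12 s, in which the tool goes at most 41.7 mm and 7.16 degrees, less where a joint would pass 70% of its speed; a pose out of reach is approached as far as the arm can. A call is refused whole if a number of a shift passes 41.7 or a number of a turn 0.125, either way. A call with a gripper value outside its range is refused whole. "jaw" is the opening, from 0 (shut) to 1 (fully open), set as the call begins (left out, the last holds). The fingers move at their own pace and stop on an object; "newtons" is the grip in N (left out, the last holds). Time passes only in rows, so rows that do not move let the fingers close. It gives the time, the measured TCP pose, the force, the opening and the grip force at its end, in the units of the state.
- robot.get_obs(): the state, without advancing time (a new reading comes with each control period).
- robot.snapshot(name): name is "side" or "top"; returns a dict with "frame" (420x560x3 uint8, blue, green, red), "fx", "fy", "cx", "cy" (pixels), "R" (3x3) and "t" (3): a world point X has camera coordinates R X + t. Camera axes: x right, y down, z forward; pixel columns grow to the right and rows downward; lengths in m; the calibration is good to about 2 mm. A picture is of the moment at which its call begins. There is no depth.
- robot.close_job(): hands the job in; it is judged then, once.
The state is a dict: "t": time; "q": joint angles; "dq": joint speeds; "joint_torque": joint torques, N m; "eef_pos": TCP position; "tcp_rot": TCP orientation; "ft_force": force on the tool from outside, world axes, zero at the start; "ft_torque": the same for the moment, N m; "opening": finger opening in m; "grip_force": force on a finger pad.
Only numpy, scipy, OpenCV 4.12 (cv2) and the standard library are available. Lean on these libraries where they do the work, as an engineer would, in place of code of your own. Each camera call takes 0.05 s, during which the arm holds its last target. There are 200 camera calls.

## Working session

There is one attempt and no reset: what is moved stays moved. The work goes in short steps, Python scripts to look and compute and a tool call to move; the robot and the scene stay as the last step left them, time stands still between calls to the robot, and variables do not carry over. Pictures are saved under pics/ and viewed, at most 11 in all, crops included, and the job is handed in when it is done.

Besides the shell and the picture viewer there is one more tool, called after "Request:" as a command line: name --argument value ..., lists and objects as JSON in quotes. apply_moves: Moves the arm, as the interface text tells. Its arguments: {"type":"object","properties":{"increments":{"type":"array","items":{"type":"array"}},"jaw":{"type":"number"},"newtons":{"type":"number"}},"required":["increments"]}

```bash
mkdir -p pics
python3 - <<'E'
from rig import robot
import cv2,numpy as np
for n in("top","side"):
    s=robot.snapshot(n); cv2.imwrite(f"pics/{n}0.png",s["frame"])
    R=np.array(s["R"]);print(n,s["fx"],s["cx"],s["cy"],R.round(3).tolist(),(-R.T@s["t"]).round(3))
o=robot.get_obs();print({k:np.round(v,3).tolist() for k,v in o.items()},robot.grip_depth)
E
```

```text
top 454.5354006253751 271.59945500732454 213.6663503806128 [[0.02, -1.0, 0.004], [-0.984, -0.021, -0.175], [0.175, 0.0, -0.985]] [0.213 0.003 1.383]
side 444.9779609301453 284.50322906238847 206.7572504038799 [[0.862, -0.506, -0.012], [-0.272, -0.442, -0.855], [0.427, 0.741, -0.518]] [-0.166 -1.054  0.804]
{'t': 0.1, 'q': [1.031, 0.159, 1.598, -0.0, 1.386, -0.21], 'dq': [0.001, -0.002, -0.002, -0.002, -0.001, -0.001], 'joint_torque': [0.0, -38.65, -32.296, 0.07, 0.034, -0.0], 'eef_pos': [0.186, 0.544, 0.214], 'tcp_rot': [0.164, 0.986, -0.001, -0.0], 'ft_force': [0.239, 0.949, 0.142], 'ft_torque': [0.014, -0.035, -0.063], 'grip_force': 0.0, 'opening': 0.092} 0.0187
```

View pics/top0.png

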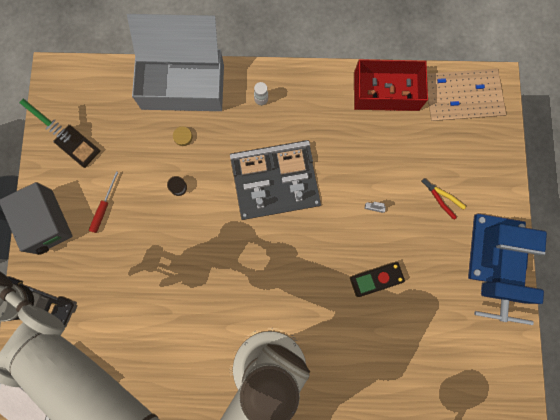

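View pics/side0.png

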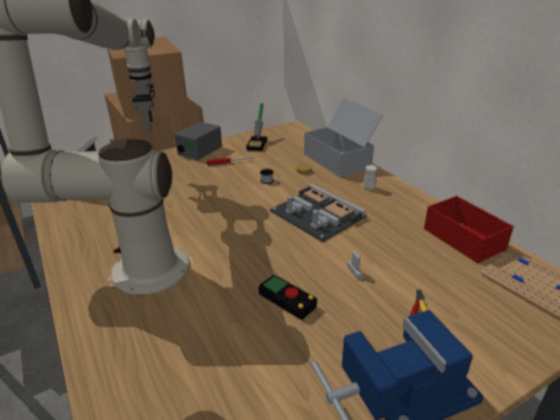

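The top view shows the jig at about (276,180), the spacer at (375,207) on its right and the spool at (177,186). Next I'll enlarge the jig and spacer in both views.

Run:
```python
import cv2,numpy as np
a=cv2.imread("pics/top0.png")[135:225,225:405]; b=cv2.imread("pics/side0.png")[180:285,265:375]
cv2.imwrite("pics/topc.png",cv2.resize(a,None,fx=4.4,fy=4.4,interpolation=cv2.INTER_CUBIC))
cv2.imwrite("pics/sidec.png",cv2.resize(b,None,fx=5.5,fy=5.5,interpolation=cv2.INTER_CUBIC))
```

```text
(no output)
```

View pics/topc.png

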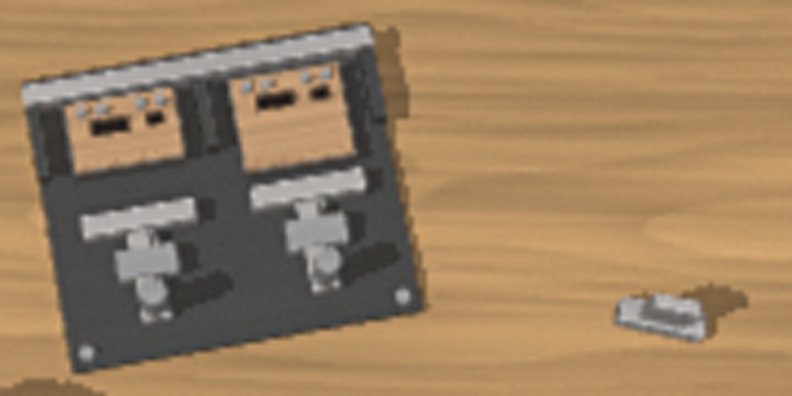

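View pics/sidec.png

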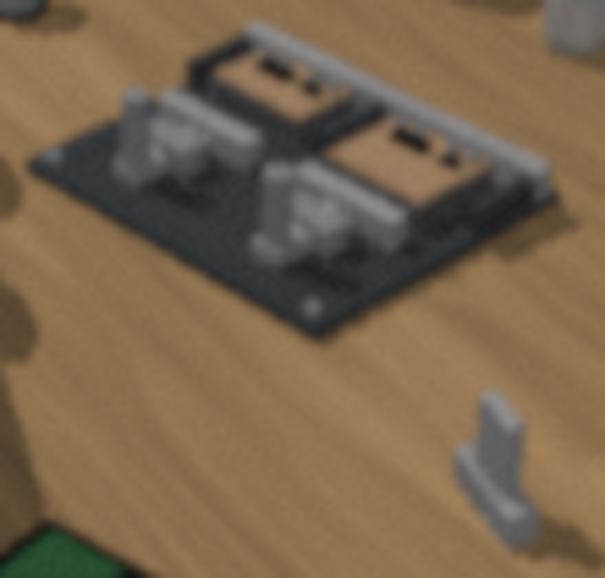

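The shorter module is in the left bay, with the wide gap. In the top crop the left jaw face is at about v=235 and the module's near edge at about v=170. The spacer stands on the right at about (660,318) in that crop. Next I'll solve the jig pose from its corners and triangulate the spacer.

```bash
cat > h.py <<'E'
import cv2,numpy as np
from rig import robot
def proj(s,X):
    c=np.asarray(s["R"])@np.asarray(X,float).T+np.asarray(s["t"]).reshape(3,1)
    return np.array([s["fx"]*c[0]/c[2]+s["cx"],s["fy"]*c[1]/c[2]+s["cy"]]).T
def ray(s,p):
    R=np.asarray(s["R"]);d=R.T@np.array([(p[0]-s["cx"])/s["fx"],(p[1]-s["cy"])/s["fy"],1]);return -R.T@np.asarray(s["t"]).ravel(),d
def plane(s,p,z):
    C,d=ray(s,p);return C+d*(z-C[2])/d[2]
def tri(s1,p1,s2,p2):
    A=np.zeros((3,3));b=np.zeros(3)
    for s,p in((s1,p1),(s2,p2)):
        C,d=ray(s,p);d/=np.linalg.norm(d);M=np.eye(3)-np.outer(d,d);A+=M;b+=M@C
    return np.linalg.solve(A,b)
tc=lambda u,v:(225+(u+.5)/4.4-.5,135+(v+.5)/4.4-.5)
sc=lambda u,v:(265+(u+.5)/5.5-.5,180+(v+.5)/5.5-.5)
E
python3 - <<'E'
from h import *
from scipy.optimize import least_squares
T=robot.snapshot("top");S=robot.snapshot("side")
pt=[((75,370),(-120,125,10)),((425,308),(-120,-125,10)),((22,85),(84,125,32)),((370,24),(84,-125,32)),((152,288),(-85,60,70)),((326,262),(-85,-60,70))]
ps=[((318,330),(-120,-125,10)),((28,163),(-120,125,10))]
def W(q,X):
    X=np.array(X)/1e3;c,s=np.cos(q[2]),np.sin(q[2]);return np.c_[q[0]+c*X[:,0]-s*X[:,1],q[1]+s*X[:,0]+c*X[:,1],X[:,2]]
def f(q):
    return np.r_[proj(T,W(q,[x for _,x in pt]))-[tc(*p) for p,_ in pt],proj(S,W(q,[x for _,x in ps]))-[sc(*p) for p,_ in ps]].ravel()
r=least_squares(f,[.5,0,.17]);q=r.x;print("jig",q.round(4),"res px",r.fun.round(1).reshape(-1,2).tolist())
def J(P):
    c,s=np.cos(q[2]),np.sin(q[2]);d=P[:2]-q[:2];return 1e3*np.array([c*d[0]+s*d[1],-s*d[0]+c*d[1]])
for n,u,z in(("boardL near l",(76,175),.031),("boardL near r",(186,156),.031),("jawL face l",(80,215),.03),("jawL face r",(194,198),.03)):print(n,J(plane(T,tc(*u),z)).round(1))
# spacer by colour: low saturation blob
for s,roi in((T,(357,195,400,222)),(S,(340,245,370,284))):
    x0,y0,x1,y1=roi;h=cv2.cvtColor(s["frame"][y0:y1,x0:x1],cv2.COLOR_BGR2HSV);m=((h[...,1]<70)).astype(np.uint8)
    k,l,st,ce=cv2.connectedComponentsWithStats(m);i=1+st[1:,4].argmax();mm=(l==i).astype(np.uint8)
    ct=max(cv2.findContours(mm,0,1)[0],key=cv2.contourArea)[:,0]+[x0,y0]
    print(st[i],(ce[i]+[x0,y0]).round(1),cv2.convexHull(ct)[:,0].tolist())
print("tabtop",tri(T,tc(679,300),S,sc(503,400)))
for u in((617,320),(703,340)):print("base near edge",plane(T,tc(*u),0))
for u in((503,400),):print(plane(S,sc(*u),.064))
big=np.hstack([cv2.resize(T["frame"][190:225,355:400],(400,311),interpolation=2),cv2.resize(S["frame"][245:285,335:375],(311,311),interpolation=2)]);cv2.imwrite("pics/sp.png",big)
E
```

```text
jig [ 0.5811 -0.0022  0.2009] res px [[-0.6, 0.4], [-0.1, 0.1], [-0.1, -0.1], [0.1, -0.0], [0.3, 0.3], [0.7, -0.9], [-0.1, 0.2], [-0.2, -0.6]]
boardL near l [12.9 98.4]
boardL near r [12.7 20.5]
jawL face l [-15.6 100.5]
jawL face r [-17.8  20.3]
[  8   7  21  11 171] [375.5 206.5] [[378, 202], [383, 203], [384, 204], [385, 206], [385, 209], [384, 211], [383, 212], [381, 212], [372, 210], [368, 209], [365, 208], [365, 203], [367, 202]]
[  7   6  16  29 266] [355.1 265.4] [[355, 251], [359, 255], [362, 272], [362, 277], [361, 278], [358, 279], [356, 278], [355, 277], [349, 269], [347, 265], [347, 264], [348, 261], [352, 252], [353, 251]]
tabtop [ 0.48529759 -0.31242128  0.06930571]
base near edge [ 0.48516397 -0.28550773  0.        ]
base near edge [ 0.47210214 -0.34582851  0.        ]
[ 0.48906567 -0.30692043  0.064     ]
```

View pics/sp.png

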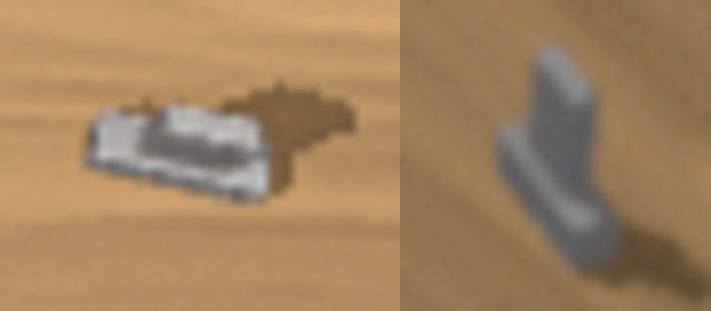

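The jig fit is good, with residuals under 1 px and the left gap running from jig x = -16 to about +13. The enlarged spacer has its near base edge from (90,165) to (268,200) and its tab top centred at about (212,128) in the top view and (165,75) in the side crop. Its measured base length is 62 mm against the true 60 mm.

```bash
cat >> h.py <<'E'
from scipy.spatial.transform import Rotation as Ro
JIG=np.array([.5811,-.0022,.2009])
def jw(x,y):
    c,s=np.cos(JIG[2]),np.sin(JIG[2]);return JIG[:2]+np.array([c*x-s*y,s*x+c*y])/1e3
def go(P,head):
    o=robot.get_obs();M=Ro.from_quat(o["tcp_rot"]).as_matrix()
    h=np.arctan2(M[1,1],M[0,1]);tgt=Ro.from_quat(o["tcp_rot"])
    dy=(h-head+np.pi)%(2*np.pi)-np.pi
    M2=M@Ro.from_euler("z",dy).as_matrix()
    d=(np.asarray(P)-o["eef_pos"])*1e3
    print("t",round(o["t"],2),"pos",np.round(o["eef_pos"],4),"head",h.round(3),"turn",dy.round(3),"shift now",(M.T@d).round(1),"after turn",(M2.T@d).round(1),"F",np.round(o["ft_force"],1),"open",np.round(o["opening"],4),"grip",np.round(o["grip_force"],1),"tilt",M[2,2].round(4))
E
python3 - <<'E'
from h import *
T=robot.snapshot("top");S=robot.snapshot("side")
a=lambda u,v:(355+(u+.5)/8.89-.5,190+(v+.5)/8.89-.5)
b=lambda u,v:(335+(u+.5)/7.775-.5,245+(v+.5)/7.775-.5)
e1,e2=plane(T,a(90,165),0),plane(T,a(268,200),0);d=(e2-e1);print("edge",e1,e2,np.linalg.norm(d),"yaw",np.arctan2(d[0],-d[1]))
y=np.arctan2(d[0],-d[1]);print("c from edge",(e1+e2)/2+.009*np.array([np.cos(y),np.sin(y),0]))
print("tab top T",plane(T,a(212,128),.064),"S",plane(S,b(165,75),.064),"tri",tri(T,a(212,128),S,b(165,75)))
go((.487,-.315,.215),-.2)
E
```

```text
edge [ 0.4827041  -0.28497034  0.        ] [ 0.47159665 -0.34679562  0.        ] 0.06281512870634455 yaw -0.17776222966831126
c from edge [ 0.48600855 -0.31747443  0.        ]
tab top T [ 0.48362795 -0.31250165  0.064     ] S [ 0.48317683 -0.31326788  0.064     ] tri [ 0.48374273 -0.31264348  0.06337376]
t 0.3 pos [0.1861 0.5438 0.2143] head 1.241 turn 1.441 shift now [-5.628e+02 -7.151e+02 -4.000e-01] after turn [-7.819e+02  4.655e+02 -4.000e-01] F [ 0.3 -0.  -0.7] open 0.092 grip 0.0 tilt -1.0
```

Request:
apply_moves --increments '[[[0, 0, 0], 0.12], [[0, 0, 0], 0.12], [[0, 0, 0], 0.12], [[0, 0, 0], 0.12], [[0, 0, 0], 0.12], [[0, 0, 0], 0.12], [[0, 0, 0], 0.12], [[0, 0, 0], 0.12], [[0, 0, 0], 0.12], [[0, 0, 0], 0.12], [[0, 0, 0], 0.12], [[0, 0, 0], 0.12]]' --jaw 1

```text
t: 1.3
eef_pos: [0.1862, 0.5439, 0.2145]
tcp_rot: [0.776, 0.631, -0.0, 0.0]
ft_force: [-0.4, -0.2, 0.9]
opening: 0.0916
grip_force: 0.0
```

Request:
apply_moves --increments '[[[-32.5, 19.5, 0], 0], [[-32.5, 19.5, 0], 0], [[-32.5, 19.5, 0], 0], [[-32.5, 19.5, 0], 0], [[-32.5, 19.5, 0], 0], [[-32.5, 19.5, 0], 0], [[-32.5, 19.5, 0], 0], [[-32.5, 19.5, 0], 0], [[-32.5, 19.5, 0], 0], [[-32.5, 19.5, 0], 0], [[-32.5, 19.5, 0], 0], [[-32.5, 19.5, 0], 0]]'

```text
t: 2.3
eef_pos: [0.3387, 0.1137, 0.2148]
tcp_rot: [0.774, 0.633, 0.001, 0.0]
ft_force: [0.5, -0.4, -0.5]
opening: 0.0922
grip_force: 0.0
```

Request:
apply_moves --increments '[[[-32.5, 19.5, 0], 0], [[-32.5, 19.5, 0], 0], [[-32.5, 19.5, 0], 0], [[-32.5, 19.5, 0], 0], [[-32.5, 19.5, 0], 0], [[-32.5, 19.5, 0], 0], [[-32.5, 19.5, 0], 0], [[-32.5, 19.5, 0], 0], [[-32.5, 19.5, 0], 0], [[-32.5, 19.5, 0], 0], [[-32.5, 19.5, 0], 0], [[-32.5, 19.5, 0], 0]]'

```text
t: 3.3
eef_pos: [0.491, -0.315, 0.2143]
tcp_rot: [0.774, 0.633, 0.0, -0.0]
ft_force: [1.6, -0.1, 0.5]
opening: 0.0921
grip_force: 0.0
```

Request:
apply_moves --increments '[[[0, 0, 20], 0], [[0, 0, 30], 0], [[0, 0, 30], 0], [[0, 0, 25], 0], [[0, 0, 10], 0], [[0, 0, 0], 0], [[0, 0, 0], 0]]'

```text
t: 3.88
eef_pos: [0.491, -0.3133, 0.1002]
tcp_rot: [0.774, 0.633, 0.0, 0.0]
ft_force: [0.6, -0.5, -0.2]
opening: 0.0918
grip_force: 0.0
```

Run:
```python
from h import *
go((.485,-.315,.027),-.19)
T=robot.snapshot("top");S=robot.snapshot("side")
print(proj(T,[robot.get_obs()["eef_pos"]]),proj(S,[robot.get_obs()["eef_pos"]]))
cv2.imwrite("pics/g1.png",np.hstack([cv2.resize(T["frame"][170:240,340:420],(400,350),interpolation=2),cv2.resize(S["frame"][210:290,315:395],(350,350),interpolation=2)]))
```

```text
t 3.88 pos [ 0.491  -0.3133  0.1002] head -0.199 turn -0.009 shift now [-2.9 -5.6 73.2] after turn [-2.8 -5.6 73.2] F [ 0.6 -0.5 -0.2] open 0.0918 grip 0.0 tilt -1.0
[[382.03119895 198.52445358]] [[359.63006366 242.02847164]]
```

View pics/g1.png

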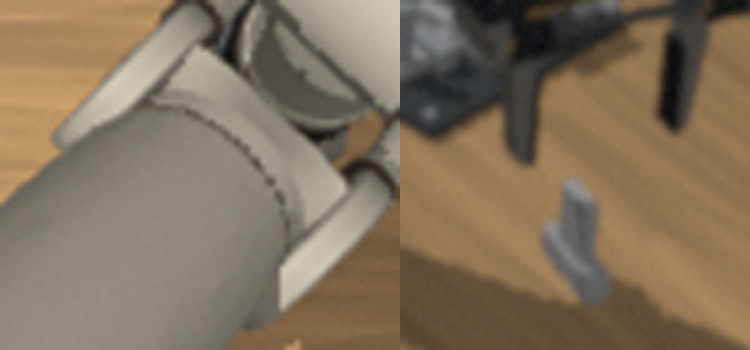

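In the side view the fingertips at (525,160) and (675,128) straddle the tab top at (582,190). I'll correct the offset, descend and grip.

Request:
apply_moves --increments '[[[-3, -5.5, 0], 0], [[0, 0, 20], 0], [[0, 0, 20], 0], [[0, 0, 20], 0], [[0, 0, 13], 0], [[0, 0, 0], 0], [[0, 0, 0], 0]]'

```text
t: 4.57
eef_pos: [0.4848, -0.3152, 0.027]
tcp_rot: [0.774, 0.633, -0.0, -0.0]
ft_force: [0.2, -0.9, -0.0]
opening: 0.0922
grip_force: 0.0
```

Request:
apply_moves --increments '[[[0, 0, 0], 0], [[0, 0, 0], 0], [[0, 0, 0], 0], [[0, 0, 0], 0], [[0, 0, 0], 0], [[0, 0, 0], 0], [[0, 0, 0], 0], [[0, 0, 0], 0], [[0, 0, 0], 0], [[0, 0, 0], 0]]' --jaw 0 --newtons 25

```text
t: 5.4
eef_pos: [0.4848, -0.315, 0.0266]
tcp_rot: [0.774, 0.633, -0.0, -0.0]
ft_force: [-0.5, 0.4, -0.2]
opening: 0.0274
grip_force: 0.0
```

Request:
apply_moves --increments '[[[0, 0, -10], 0], [[0, 0, -25], 0], [[0, 0, -35], 0], [[0, 0, -30], 0], [[0, 0, 0], 0], [[0, 0, 0], 0]]'

```text
t: 5.9
eef_pos: [0.4862, -0.3163, 0.1298]
tcp_rot: [0.774, 0.633, 0.0, 0.003]
ft_force: [1.1, -0.7, 0.3]
opening: 0.0005
grip_force: 0.0
```

Run:
```python
from h import *
P=jw(-1.5,60);print(P);go((*P,.127),.2009)
```

```text
[0.56765709 0.05629392]
t 5.9 pos [ 0.4862 -0.3163  0.1298] head -0.199 turn -0.4 shift now [381.4   6.2   1.6] after turn [348.9 154.2   1.6] F [ 1.1 -0.7  0.3] open 0.0005 grip 0.0 tilt -1.0
```

The fingers were still closing when I lifted, so the grasp missed. I'll back up, reopen and look at the spacer.

Request:
apply_moves --increments '[[[0, 0, 0], 0], [[0, 0, 0], 0], [[0, 0, 0], 0], [[0, 0, 0], 0], [[0, 0, 0], 0], [[0, 0, 0], 0], [[0, 0, 0], 0], [[0, 0, 0], 0], [[0, 0, 0], 0], [[0, 0, 0], 0], [[0, 0, 0], 0], [[0, 0, 0], 0]]' --jaw 0.8

```text
t: 6.9
eef_pos: [0.4848, -0.315, 0.1266]
tcp_rot: [0.774, 0.633, 0.0, 0.0]
ft_force: [0.1, -0.0, 0.6]
opening: 0.0733
grip_force: 0.0
```

Run:
```python
from h import *
go((.485,-.315,.027),-.19)
S=robot.snapshot("side")
cv2.imwrite("pics/g2.png",cv2.resize(S["frame"][205:290,310:395],(595,595),interpolation=2))
```

```text
t 6.9 pos [ 0.4848 -0.315   0.1266] head -0.199 turn -0.009 shift now [ 0.   0.2 99.6] after turn [ 0.   0.2 99.6] F [ 0.1 -0.   0.6] open 0.0733 grip 0.0 tilt -1.0
```

View pics/g2.png

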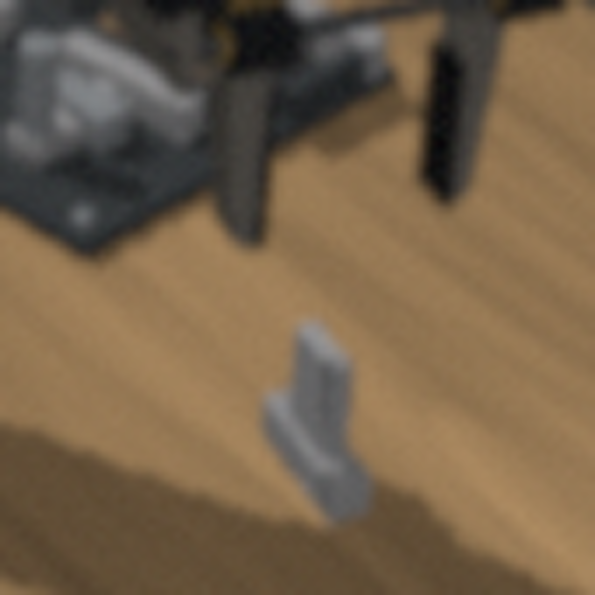

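The spacer still stands undisturbed, with its tab top at (325,345) in the crop, i.e. the same (356,254) as before. I'll grasp again and give the fingers more time to close.

Request:
apply_moves --increments '[[[0, 0, 20], 0], [[0, 0, 30], 0], [[0, 0, 30], 0], [[0, 0, 19.5], 0], [[0, 0, 0], 0], [[0, 0, 0], 0]]'

```text
t: 7.45
eef_pos: [0.4842, -0.3144, 0.0264]
tcp_rot: [0.774, 0.633, -0.0, -0.001]
ft_force: [-0.1, -0.3, 0.8]
opening: 0.0736
grip_force: 0.0
```

Request:
apply_moves --increments '[[[0, 0, 0], 0], [[0, 0, 0], 0], [[0, 0, 0], 0], [[0, 0, 0], 0], [[0, 0, 0], 0], [[0, 0, 0], 0], [[0, 0, 0], 0], [[0, 0, 0], 0], [[0, 0, 0], 0], [[0, 0, 0], 0], [[0, 0, 0], 0], [[0, 0, 0], 0]]' --jaw 0 --newtons 25

```text
t: 8.45
eef_pos: [0.4847, -0.3149, 0.027]
tcp_rot: [0.774, 0.633, -0.0, -0.0]
ft_force: [0.5, 1.2, 0.7]
opening: 0.0098
grip_force: 25.0
```

Request:
apply_moves --increments '[[[0, 0, 0], 0], [[0, 0, 0], 0], [[0, 0, 0], 0], [[0, 0, 0], 0]]'

```text
t: 8.78
eef_pos: [0.4847, -0.3149, 0.027]
tcp_rot: [0.774, 0.633, -0.0, -0.0]
ft_force: [-0.4, -1.1, 0.2]
opening: 0.01
grip_force: 25.0
```

Request:
apply_moves --increments '[[[0, 0, -15], 0], [[0, 0, -30], 0], [[0, 0, -30], 0], [[0, 0, -25], 0], [[0, 0, 0], -0.1], [[0, 0, 0], -0.1], [[0, 0, 0], -0.1], [[0, 0, 0], -0.1], [[0, 0, 0], 0]]'

```text
t: 9.53
eef_pos: [0.4847, -0.3149, 0.1269]
tcp_rot: [0.632, 0.775, 0.0, -0.0]
ft_force: [0.0, 0.3, -1.4]
opening: 0.0099
grip_force: 25.0
```

Request:
apply_moves --increments '[[[20, 10, 0], 0], [[32, 14, 0], 0], [[32, 14, 0], 0], [[32, 14, 0], 0], [[32, 14, 0], 0], [[32, 14, 0], 0], [[32, 14, 0], 0], [[32, 14, 0], 0], [[32, 14, 0], 0], [[32, 14, 0], 0], [[32, 14, 0], 0], [[9, 4, 0], 0]]'

```text
t: 10.53
eef_pos: [0.5662, 0.0621, 0.127]
tcp_rot: [0.632, 0.775, 0.001, -0.0]
ft_force: [0.2, 0.6, -0.3]
opening: 0.0099
grip_force: 25.0
```

Request:
apply_moves --increments '[[[0, 0, 0], 0], [[0, 0, 0], 0], [[0, 0, 0], 0], [[0, 0, 0], 0]]'

```text
t: 10.87
eef_pos: [0.5659, 0.0562, 0.127]
tcp_rot: [0.634, 0.774, -0.0, 0.0]
ft_force: [-0.2, -0.4, -0.7]
opening: 0.0099
grip_force: 25.0
```

Run:
```python
from h import *
P=jw(-1.5,60);go((*P,.037),.2009)
T=robot.snapshot("top");S=robot.snapshot("side")
cv2.imwrite("pics/g3.png",np.hstack([cv2.resize(T["frame"][130:230,225:335],(385,350),interpolation=2),cv2.resize(S["frame"][165:245,260:350],(394,350),interpolation=2)]))
```

```text
t 10.87 pos [0.5659 0.0562 0.127 ] head 0.198 turn -0.002 shift now [-0.2  1.7 90. ] after turn [-0.2  1.7 90. ] F [-0.2 -0.4 -0.7] open 0.0099 grip 25.0 tilt -1.0
```

View pics/g3.png

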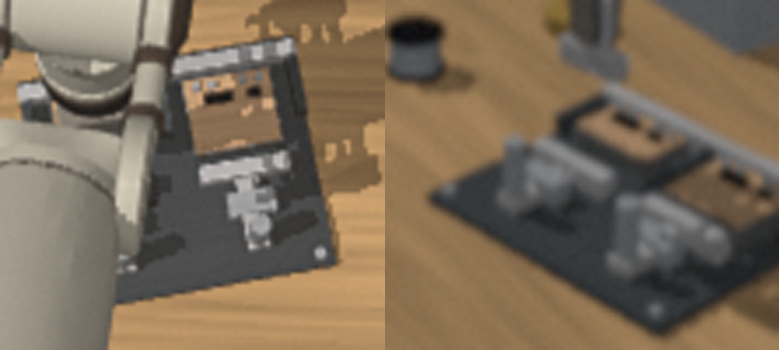

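The spacer hangs upright over the left bay, at (595,55) in the side half. I'll correct 1.7 mm, descend to just above jaw height and check.

Request:
apply_moves --increments '[[[0, 1.5, 0], 0], [[0, 0, 15], 0], [[0, 0, 20], 0], [[0, 0, 18], 0], [[0, 0, 9], 0], [[0, 0, 0], 0], [[0, 0, 0], 0]]'

```text
t: 11.55
eef_pos: [0.5675, 0.0578, 0.0652]
tcp_rot: [0.633, 0.774, -0.0, -0.0]
ft_force: [0.1, 0.2, -0.1]
opening: 0.01
grip_force: 25.0
```

Run:
```python
from h import *
P=jw(-1.5,60);go((*P,.037),.2009)
S=robot.snapshot("side")
x0,y0=275,175
cv2.imwrite("pics/g4.png",cv2.resize(S["frame"][175:235,275:355],(800,600),interpolation=2))
# predicted spacer bottom corners when standing and now
c=np.array([[-10.5,30],[7.5,30],[7.5,-30],[-10.5,-30]])+[0,60]
for z in(.01,.038):print(z,((proj(S,[(*jw(*p),z) for p in c])-[x0-.5+.5,y0])*10).round(0).tolist())
print("jaw face top",((proj(S,[(*jw(-16,y),.03) for y in(100,20)])-[x0,y0])*10).round().tolist(),"module top edge",((proj(S,[(*jw(13,y),.03) for y in(100,20)])-[x0,y0])*10).round().tolist())
```

```text
t 11.55 pos [0.5675 0.0578 0.0652] head 0.201 turn -0.0 shift now [-1.5 -0.1 28.2] after turn [-1.5 -0.1 28.2] F [ 0.1  0.2 -0.1] open 0.01 grip 25.0 tilt -1.0
0.01 [[247.0, 263.0], [284.0, 245.0], [405.0, 309.0], [368.0, 328.0]]
0.038 [[248.0, 193.0], [285.0, 176.0], [407.0, 239.0], [370.0, 257.0]]
jaw face top [[216.0, 208.0], [379.0, 294.0]] module top edge [[276.0, 180.0], [439.0, 264.0]]
```

View pics/g4.png

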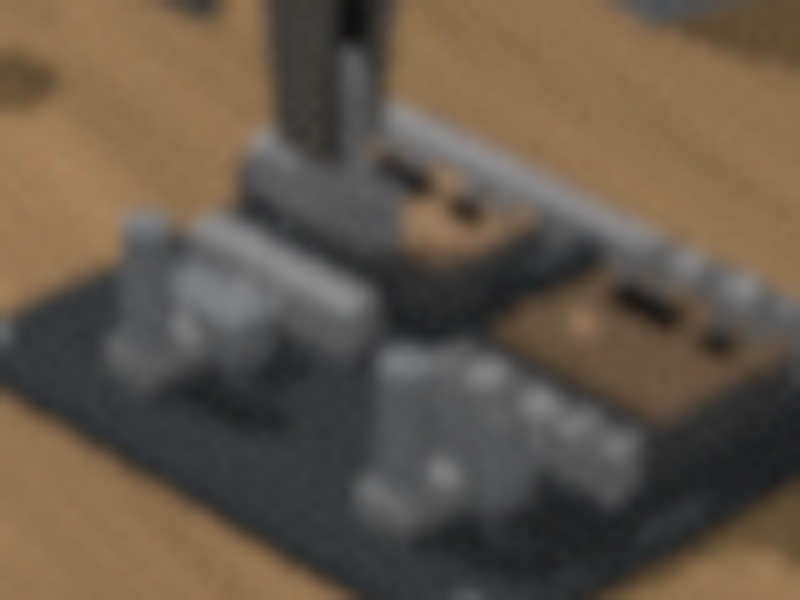

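The spacer's lower edge, (245,195) to (370,255), and the jaw and module edges match the predicted positions to within about 1 px of the original image. Lowering into the gap.

Request:
apply_moves --increments '[[[0, 0, 8], 0], [[0, 0, 8], 0], [[0, 0, 6], 0], [[0, 0, 4], 0], [[0, 0, 2], 0], [[0, 0, 0], 0], [[0, 0, 0], 0]]'

```text
t: 12.18
eef_pos: [0.5675, 0.0581, 0.037]
tcp_rot: [0.633, 0.774, -0.0, -0.0]
ft_force: [0.0, 0.3, -0.5]
opening: 0.0098
grip_force: 25.0
```

Request:
apply_moves --increments '[[[0, 0, 0.4], 0], [[0, 0, 0], 0], [[0, 0, 0], 0], [[0, 0, 0], 0], [[0, 0, 0], 0], [[0, 0, 0], 0], [[0, 0, 0], 0], [[0, 0, 0], 0]]' --jaw 0.35

```text
t: 12.85
eef_pos: [0.5675, 0.058, 0.0367]
tcp_rot: [0.633, 0.774, 0.0, 0.0]
ft_force: [0.5, -0.3, -0.2]
opening: 0.0324
grip_force: 0.0
```

Request:
apply_moves --increments '[[[0, 0, -15], 0], [[0, 0, -25], 0], [[0, 0, -30], 0], [[0, 0, -25], 0], [[0, 0, 0], 0]]'

```text
t: 13.27
eef_pos: [0.5714, 0.0577, 0.1379]
tcp_rot: [0.633, 0.775, 0.003, 0.004]
ft_force: [0.7, 0.3, -0.1]
opening: 0.0324
grip_force: 0.0
```

Run:
```python
from h import *
P=jw(-130,60);go((*P,.045),.2009)
S=robot.snapshot("side")
cv2.imwrite("pics/g5.png",cv2.resize(S["frame"][175:235,275:355],(800,600),interpolation=2))
x0,y0=275,175
print(((proj(S,[(*jw(-1.5,y),.074) for y in(76,44)])-[x0,y0])*10).round().tolist())
```

```text
t 13.27 pos [0.5714 0.0577 0.1379] head 0.201 turn 0.0 shift now [  -0.3 -133.4   91.6] after turn [  -0.4 -133.4   91.6] F [ 0.7  0.3 -0.1] open 0.0324 grip 0.0 tilt -0.9999
[[296.0, 108.0], [362.0, 141.0]]
```

View pics/g5.png

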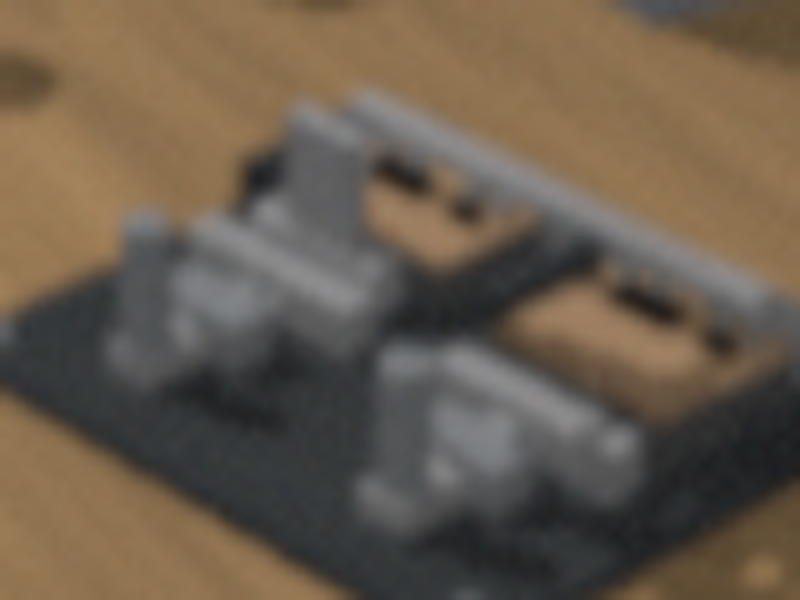

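The spacer stands alone in the left gap, its tab top running from (300,105) to (365,140) as predicted. Next I'll shut the gripper and go behind the left knob.

Request:
apply_moves --increments '[[[0, -25, 0], 0], [[0, -30, 0], 0], [[0, -30, 0], 0], [[0, -30, 0], 0], [[0, -18, 0], 0], [[0, 0, 25], 0], [[0, 0, 30], 0], [[0, 0, 30], 0], [[0, 0, 11], 0], [[0, 0, 0], 0], [[0, 0, 0], 0]]' --jaw 0

```text
t: 14.23
eef_pos: [0.4358, 0.0317, 0.0345]
tcp_rot: [0.633, 0.774, -0.001, -0.001]
ft_force: [0.1, 0.3, -0.2]
opening: 0.0004
grip_force: 0.0
```

Run:
```python
from h import *
P=jw(-112,60);go((*P,.035),.2009)
```

```text
t 14.23 pos [0.4358 0.0317 0.0345] head 0.201 turn 0.0 shift now [-2.2 23.6 -0.6] after turn [-2.2 23.6 -0.6] F [ 0.1  0.3 -0.2] open 0.0004 grip 0.0 tilt -1.0
```

Request:
apply_moves --increments '[[[-2, 6, 0], 0], [[0, 6, 0], 0], [[0, 5, 0], 0], [[0, 3, 0], 0], [[0, 2, 0], 0], [[0, 2, 0], 0], [[0, 2, 0], 0], [[0, 1, 0], 0], [[0, 0, 0], 0], [[0, 0, 0], 0]]'

```text
t: 15.07
eef_pos: [0.4638, 0.0349, 0.0357]
tcp_rot: [0.633, 0.775, -0.0, -0.0]
ft_force: [-3.2, -1.3, 3.4]
opening: 0.0003
grip_force: 1.7
```

Contact with the knob shows as about 3.5 N. Now a slow push.

Request:
apply_moves --increments '[[[0, 1, 0], 0], [[0, 1, 0], 0], [[0, 1, 0], 0], [[0, 1, 0], 0], [[0, 1, 0], 0], [[0, 1, 0], 0], [[0, 1, 0], 0], [[0, 1, 0], 0], [[0, 1, 0], 0], [[0, 1, 0], 0], [[0, 0, 0], 0]]'

```text
t: 15.98
eef_pos: [0.473, 0.0368, 0.0356]
tcp_rot: [0.632, 0.775, -0.001, -0.001]
ft_force: [-6.8, -3.2, 5.4]
opening: -0.0
grip_force: 3.8
```

Request:
apply_moves --increments '[[[0, 1, 0], 0], [[0, 1, 0], 0], [[0, 1, 0], 0], [[0, 0, 0], 0], [[0, 0, 0], 0]]'

```text
t: 16.4
eef_pos: [0.4757, 0.0374, 0.0356]
tcp_rot: [0.632, 0.775, -0.001, -0.001]
ft_force: [-8.1, -2.5, 7.2]
opening: 0.0008
grip_force: 4.4
```

Run:
```python
from h import *
P=jw(-112,60);go((*P,.035),.2009)
```

```text
t 16.4 pos [0.4757 0.0374 0.0356] head 0.201 turn 0.0 shift now [  0.2 -16.6   0.6] after turn [  0.2 -16.6   0.6] F [-8.1 -2.5  7.2] open 0.0008 grip 4.4 tilt -1.0
```

Request:
apply_moves --increments '[[[0, 1, 0], 0], [[0, 1, 0], 0], [[0, 0, 0], 0], [[0, 0, 0], 0], [[0, 0, 0], 0]]'

```text
t: 16.82
eef_pos: [0.4761, 0.0374, 0.0355]
tcp_rot: [0.632, 0.775, -0.003, -0.002]
ft_force: [-13.9, -4.6, 14.0]
opening: 0.0006
grip_force: 8.1
```

Request:
apply_moves --increments '[[[0, 1, 0], 0], [[0, 0, 0], 0], [[0, 0, 0], 0], [[0, 0, 0], 0]]'

```text
t: 17.15
eef_pos: [0.4761, 0.0375, 0.0355]
tcp_rot: [0.632, 0.775, -0.003, -0.003]
ft_force: [-17.6, -6.8, 17.0]
opening: 0.0005
grip_force: 10.4
```

Request:
apply_moves --increments '[[[0, 1, 0], 0], [[0, 0, 0], 0], [[0, 0, 0], 0], [[0, 0, 0], 0]]'

```text
t: 17.48
eef_pos: [0.4761, 0.0375, 0.0355]
tcp_rot: [0.632, 0.775, -0.004, -0.004]
ft_force: [-22.3, -7.0, 21.1]
opening: 0.001
grip_force: 12.7
```

It has stopped hard at about 23 N horizontal. I'll check whether the module is on the fence.

Run:
```python
from h import *
T=robot.snapshot("top");S=robot.snapshot("side")
a=cv2.resize(T["frame"][135:200,225:295],(388,360),interpolation=2);b=cv2.resize(S["frame"][175:235,275:345],(412,353),interpolation=2)
b=cv2.copyMakeBorder(b,0,7,0,0,0);cv2.imwrite("pics/g6.png",np.hstack([a,b]))
ft=lambda p:((proj(T,[p])[0]-[225,135])*5.54).round();fs=lambda p:((proj(S,[p])[0]-[275,175])*5.88+[388,0]).round()
for n,q in(("tab top l",(.018+0,0)),):pass
for n,x,y,z in(("tabtop+y if flush",9,76,.074),("tabtop-y if flush",9,44,.074),("mod near r",18,20,.03),("jaw face r",0,20,.03),("jaw face l",0,100,.03),("knob",-69,60,.07)):print(n,ft((*jw(x,y),z)),fs((*jw(x,y),z)))
```

```text
tabtop+y if flush [131. 197.] [575.  57.]
tabtop-y if flush [190. 187.] [614.  77.]
mod near r [231. 186.] [652. 152.]
jaw face r [237. 216.] [630. 163.]
jaw face l [ 95. 241.] [535. 113.]
knob [186. 333.] [496. 119.]
```

View pics/g6.png

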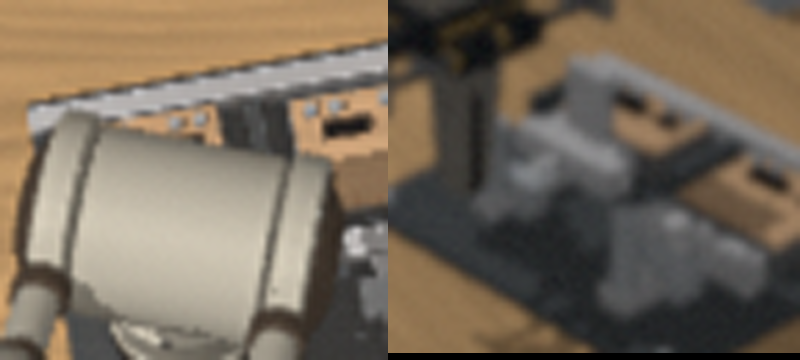

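The side view shows the tab top at (612,78) and the jaw corner at (630,160), which match the predictions for a module flush on the fence, (614,77) and (630,163). The push is steady and the robot is clear of the spacer, so I'm handing in.

```bash
python3 -c "
from rig import robot
print(robot.close_job())"
```

```text
the job is handed in; nothing more can be done
None
```

I handed the job in with the spacer standing free in the left bay and the shorter module pressed against the fence. The arm is still pushing the left jaw with about 23 N; the first grasp closed too late and I repeated it. I checked flushness only from the side camera, to about 1–2 mm, and the hand-in gave no verdict.

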